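Empty the screw-top nut canister and close it again

TASK

Unscrew the orange cap from the tilting canister and stand it, open side down, on the green mat. Swing the canister over by its handle bar so that all three nuts drop into the tray, swing it back fully upright, and screw the cap back on until it is fully home. Do not knock over or shift the other things on the bench.

Things in the scene. Friction and masses are not known exactly. Their poses are not given: they have to be found in the camera images.
- canister_mouth (a point): Centre of the rim of the canister: blue tube 60 mm across, its top 25 mm below this rim, steel neck 44 mm across, mouth 38 mm. 85 mm above the pivot axis; 240 mm above the bench when upright. The frame turns with the canister: z out of the mouth along its axis (up when upright), -x the side to which it tips and pours, +x the handle's side.
- neck_thread (a point): On the canister's axis, 15 mm below the rim, axes as the mouth's. The neck has a coarse right-hand thread, 3 starts, lead 21 mm (the cap rises or sinks 21 mm a full turn), for 3 lugs inside the cap. The canister cannot turn about its own axis and need not be held. The sides of the cap are free for fingers all round when it is on.
- pivot (a point): Centre of the canister's hinge between the cheeks of the grey stand bolted to the bench, 155 mm above the bench. z is up, the hinge axis is its y, -x is the pouring side. The cheeks (94 mm over all along y, 102 mm with the bosses, from 3 mm to the -x side to 43 mm to the +x side) rise 15 mm above this point.
- canister (a joint): Hinge of the canister, rad: 0 = upright against its stop (the start), growing as it tips to the pouring side, to a stop at 2.6 where the mouth points steeply down over the tray. Friction of 0.35 N m holds it wherever it is left. The nuts slide out only well beyond 2 rad: go close to the far stop.
- handle_bar (a point): Middle of the canister's handle, a black round bar 14 mm thick, level, parallel to the hinge axis (along its y), 110 mm from it, at pivot height on the +x side when upright. Flat arms 30 mm either side of the middle carry it: grip between them (55 mm free); 73 mm to the blue body. Tipping carries it over the top of the hinge; it turns in the closed fingers.
- cap_center (a point): Centre of the orange ribbed screw cap, half-way up: 62 mm across, 29 mm high, 60 g, skirt 24 mm deep inside, z out of its closed top. Starts screwed down without force. Fully home, this centre is 9.5 mm below the rim. It opens counter-clockwise seen from above: 2.45 rad (140 degrees) from home, risen 8 mm, its lugs are free and it lifts off.
- cap_mark (a point): Outer end of the yellow line on the cap's top, 29 mm from its axis along its x axis. Home: it points the same way as the canister's +x (yellow mark on the blue body). To close, set the cap on the neck at any angle (best about 2.7 rad counter-clockwise from home, or that plus or minus 2.09: the lugs then drop straight into the thread; elsewhere it first sits higher and needs up to 2.1 rad more) and turn it clockwise until home.
- mat_top (a point): Centre of the top face of the round green mat, 90 mm across and 4 mm thick, fixed to the bench: the place for the cap while it is off. It may lie right or left of the stand, with other things beside it.
- tray_in (a point): Centre of the inner floor of the open grey tray below the canister's pouring side, 160 mm (its x) by 150 mm (its y), 40 mm high, walls 4 mm; 0.6 kg, loose.
- nut_1: One of three M12 nuts, 22x19x10 mm, lying inside the canister at the start; origin at the centre of its underside.
- nut_2: One of three M12 nuts, 22x19x10 mm, lying inside the canister at the start; origin at the centre of its underside.
- nut_3: One of three M12 nuts, 22x19x10 mm, lying inside the canister at the start; origin at the centre of its underside.
- steel_cup: White enamelled cup with an ear, 69x93 mm, 91 mm high, standing on the bench within reach (another, bolted down, stands far off at the right-hand edge); origin on its underside. Leave alone.
- offcut_2: Brown steel block 40 mm (x) by 150 mm (y), 40 mm high; origin at the centre of its underside. Leave alone.
- caliper: Caliper, 80x202x16 mm, lying at the left; origin at the middle of its underside. Leave alone.
- offcut_3: Dark flat steel bar, 30x120x14 mm; origin at the middle of its underside. Leave alone.
- chipping_hammer: Chipping hammer, 170x257x24 mm; origin at the middle of its underside. Leave alone.
- bolt_m12_1: M12 bolt lying down, 19x55x22 mm; origin at the middle of its underside. Leave alone.
- magnet_square: Orange magnetic square, 65x65x15 mm; origin at the middle of its underside. Leave alone.
Mind the look-alikes: they are no part of the job. Of the things like the part that bears mat_top, leave any that is yellow; of the rest the larger one is meant.

How it is judged:
On the way, in this order (a step that is already met when the one before it is completed fails the run):
1. the cap is off, let go and standing open side down on the green mat (horizontal distance between cap_center and mat_top below 0.04 m and z of cap_center in the frame of mat_top between 0.005 and 0.022 m and angle between cap_center's own z axis and vertical below 0.1 rad and contact force between cap and the fingers below 0.05 N), for 0.2 s.
2. all three nuts lie in the tray (x of nut_1 in the frame of tray_in between -0.077 and 0.077 m and y of nut_1 in the frame of tray_in between -0.072 and 0.072 m and z of nut_1 in the frame of tray_in between -0.01 and 0.036 m and x of nut_2 in the frame of tray_in between -0.077 and 0.077 m and y of nut_2 in the frame of tray_in between -0.072 and 0.072 m and z of nut_2 in the frame of tray_in between -0.01 and 0.036 m and x of nut_3 in the frame of tray_in between -0.077 and 0.077 m and y of nut_3 in the frame of tray_in between -0.072 and 0.072 m and z of nut_3 in the frame of tray_in between -0.01 and 0.036 m), for 0.2 s.
3. the canister is upright again (value of joint canister below 0.06 rad), for 0.2 s.
At the end, for the whole second after the job is handed in: The cap is screwed fully home on the upright canister (its centre within 1.7 mm of the fully home height and 4 mm of the canister's axis, level with the rim within 0.06 rad, at rest), the canister is within 0.06 rad of upright, and all three nuts lie inside the tray (all of step 2 and horizontal distance between cap_center and canister_mouth below 0.004 m and z of cap_center in the frame of canister_mouth below -0.0078 m and angle between the z axis of cap_center and the z axis of canister_mouth, either way round below 0.06 rad and value of joint canister below 0.06 rad and linear speed of cap below 0.02 m/s); the robot touches nothing.
It fails at once if another thing on the bench (cup, offcut, caliper, flat bar, chipping hammer, bolt, magnet square) is shifted more than 30 mm (distance of any of steel_cup, offcut_2, caliper, offcut_3, chipping_hammer, bolt_m12_1, magnet_square from where it was at the start of the episode above 0.03 m).
It fails at once if the cup is tipped over (angle between steel_cup's own z axis and vertical above 0.5 rad).
It also fails if it takes over 72 s, if anything falls off the work surface, if the arm or the gripper's body presses on something with over 40 N, if the wrist force passes 120 N, or if a joint passes its speed limit or range.

ROBOT

A 7-joint arm with a two-finger parallel gripper is mounted at the origin on a cart in front of the work surface, level with it; the furniture and walls round the work are solid. World frame = base frame: x ahead of the robot, y to its left, z up, the work surface at z = 0. Lengths are in m, angles in rad, forces in N, time in s.
With the tool pointing down it reaches from about 0.4 to 0.85 m from the base axis. Payload 10.4 kg.
Tool frame: the origin (TCP) lies on the centre line of the jaws, within the pads' length; the fingertips stand 11 mm ahead of it and the grasp point (between the pads) lies 8 mm behind it (manip.finger_overhang is the distance from the TCP to the fingertips, in m); z points along the fingers, y is the line along which they close (so a half turn about z gives the same grasp; the last joint's range is limited). The gripper opens to 85 mm and grips with 20 to 120 N. Pads are 22 mm wide; open, the fingers measure 114 mm over their backs; the gripper's body (76 mm by 85 mm) begins 54 mm behind the grasp point. The pads swing forward as they close: fully open they stand 13 mm farther back than shut.
Start: joints at [1.115, 0.332, -0.065, 1.46, 0.022, 1.35, -0.088], TCP at [0.262, -0.567, 0.242] pointing down, gripper open.
Joint ranges: [-2.6, 2.6], [-0.5, 2.12], [-1.47, 1.34], [0.16, 2.42], [-1.27, 4.41], [0.06, 2.06], [-2.6, 2.6]. Speed limits (rad/s): [2.22, 2.22, 2.79, 2.79, 3.14, 3.14, 3.14].

INTERFACE

Orientations are given as a unit quaternion [x, y, z, w].
In Python, from workcell import manip, imaging, workorder gives the robot as it stands.
- The arm moves only by the tool jog_arm, never from a script. Its argument "deltas" is a list of rows, each an object with "gripper": the opening, from 0 (shut) to 1 (fully open); "offset": the shift along the tool's x, y, z in m, a list of three; "rotation": the turn, a rotation vector about the tool's x, y, z in degrees, a list of three. In form: [{"gripper": gripper, "offset": [tx, ty, tz], "rotation": [ax, ay, az]}, ...]. A call has 1 to 20 rows; each row shifts and turns the commanded pose from where the row before left it, along the tool's axes as they then stand; what a row does not reach is not made up. A row lasts 1/10 s, in which the tool goes at most 50 mm and 8.59 degrees, less where a joint would pass 70% of its speed; a pose out of reach is approached as far as the arm can. A call with a gripper value outside its range is refused whole. The fingers move at their own pace and stop on an object; "newtons" is the grip in N (left out, the last holds). Time passes only in rows, so rows that do not move let the fingers close. It gives the time, the measured TCP pose, the force, the opening and the grip force at its end, in the units of the state.
- manip.get_obs(): the state, without advancing time (a new reading comes with each control period).
- imaging.camera(name): name is "side" or "top"; returns the picture (400x640x3 uint8, blue, green, red); there is no depth.
- imaging.camera_model(name): a dict with "camera_matrix" (3x3 intrinsics, pixels), "world_to_cam" (4x4, takes a point from world to camera coordinates). Camera axes: x right, y up, looking along -z (the intrinsics and any distortion apply to the point x, -y, -z); pixel columns grow to the right and rows downward; lengths in m; the calibration is good to about 2 mm. A picture is of the moment at which its call begins. camera_model takes no time and is no camera call.
- workorder.hand_in(): hands the job in; it is judged then, once.
The state is a dict: "clock": time; "joint_pos": joint angles; "joint_velocities": joint speeds; "tau": joint torques, N m; "position": TCP position; "ee_rot": TCP orientation; "ft_force": force on the tool from outside, world axes, zero at the start; "torque": the same for the moment, N m; "grip_width": opening from 0.0 (shut) to 1.0 (fully open); "grasp_force": force on a finger pad.
Only numpy, scipy, OpenCV 4.12 (cv2) and the standard library are available. Lean on these libraries where they do the work, as an engineer would, in place of code of your own. Each camera call takes 0.05 s, during which the arm holds its last target. There are 200 camera calls.

## Working session

There is one attempt and no reset: what is moved stays moved. The work goes in short steps, Python scripts to look and compute and a tool call to move; the robot and the scene stay as the last step left them, time stands still between calls to the robot, and variables do not carry over. Pictures are saved under pics/ and viewed, at most 10 in all, crops included, and the job is handed in when it is done.

Besides the shell and the picture viewer there is one more tool, called by a JSON object that holds its "method" and its "body". jog_arm: Moves the arm, as the interface text tells. Its arguments: {"type":"object","properties":{"deltas":{"type":"array","items":{"type":"object","properties":{"gripper":{"type":"number"},"offset":{"type":"array","items":{"type":"number"}},"rotation":{"type":"array","items":{"type":"number"}}}}},"newtons":{"type":"number"}},"required":["deltas"]}

```bash
mkdir -p pics; ls
cat > h.py <<'E'
import numpy as np, cv2
from workcell import manip, imaging, workorder
def ray(cam,u,v):
    m=imaging.camera_model(cam);K=np.array(m["camera_matrix"]);T=np.array(m["world_to_cam"])
    d=np.linalg.inv(K)@[u,v,1.];d=np.array([d[0],-d[1],-d[2]])
    R=T[:3,:3];c=-R.T@T[:3,3];d=R.T@d
    return c,d/np.linalg.norm(d)
def onz(cam,u,v,z):
    c,d=ray(cam,u,v);return c+d*(z-c[2])/d[2]
def proj(cam,p):
    m=imaging.camera_model(cam);K=np.array(m["camera_matrix"]);T=np.array(m["world_to_cam"])
    q=T[:3,:3]@np.array(p)+T[:3,3];q=K@[q[0],-q[1],-q[2]];return q[:2]/q[2]
def two(u1,u2):
    a,d=ray("side",*u1);b,e=ray("top",*u2)
    A=np.stack([d,-e],1);s=np.linalg.lstsq(A,b-a,rcond=None)[0]
    p,q=a+d*s[0],b+e*s[1];return (p+q)/2,np.linalg.norm(p-q)
E
python3 - <<'E'
from h import *
print(manip.get_obs(), manip.finger_overhang)
for n in("side","top"):
    cv2.imwrite(f"pics/{n}0.png",imaging.camera(n));m=imaging.camera_model(n);print(m); print(ray(n,320,200))
E
```

```text
pics
{'clock': 0.0, 'joint_pos': array([ 1.11541794,  0.33288089, -0.06470587,  1.46094403,  0.0216481 ,
        1.34988582, -0.08850464]), 'joint_velocities': array([ 0.00191285,  0.00068328,  0.00123945, -0.00118205,  0.00018367,
       -0.0011452 , -0.00111334]), 'tau': array([ 1.83455479e-03, -6.25454664e+01,  5.02007268e-02, -3.91610241e+01,
        1.63600466e-02,  1.01016051e-02, -2.10754627e-05]), 'position': array([ 0.26195754, -0.56706148,  0.24150902]), 'ee_rot': array([ 9.76675332e-01,  2.14720262e-01, -2.05977189e-04, -6.80125279e-04]), 'ft_force': array([-0.43379324, -0.19665752,  0.23521739]), 'torque': array([-0.01873586, -0.01086104, -0.04089676]), 'grasp_force': 0.0, 'grip_width': 0.9983005060528944} 0.011
{'camera_matrix': array([[416.16795981,   0.        , 316.54303645],
       [  0.        , 416.16795981, 202.57825602],
       [  0.        ,   0.        ,   1.        ]]), 'world_to_cam': array([[ 0.99914603,  0.03714855,  0.01808841, -0.54328985],
       [-0.03233531,  0.4304756 ,  0.90202283, -0.18868081],
       [ 0.02572222, -0.90183742,  0.4313092 , -1.51963632],
       [ 0.        ,  0.        ,  0.        ,  1.        ]])}
(array([ 0.57581327, -1.26905999,  0.83545477]), array([-0.01762204,  0.90476432, -0.42554786]))
{'camera_matrix': array([[435.59535901,   0.        , 315.93189838],
       [  0.        , 435.59535901, 202.01187863],
       [  0.        ,   0.        ,   1.        ]]), 'world_to_cam': array([[-8.71558221e-03, -9.99962001e-01,  1.85383246e-04,
         1.28407920e-01],
       [ 9.95094693e-01, -8.65488939e-03,  9.85476736e-02,
        -5.70382744e-01],
       [-9.85423245e-02,  1.04337423e-03,  9.95132314e-01,
        -1.47323228e+00],
       [ 0.00000000e+00,  0.00000000e+00,  0.00000000e+00,
         1.00000000e+00]])}
(array([0.42352826, 0.12500357, 1.52224714]), array([ 0.10305137, -0.0104216 , -0.99462144]))
```

View pics/side0.png

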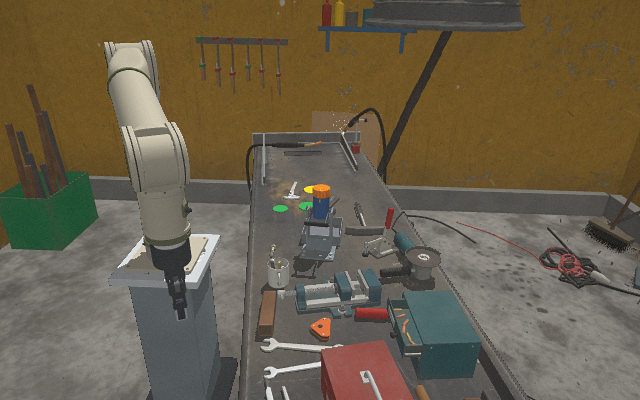

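View pics/top0.png

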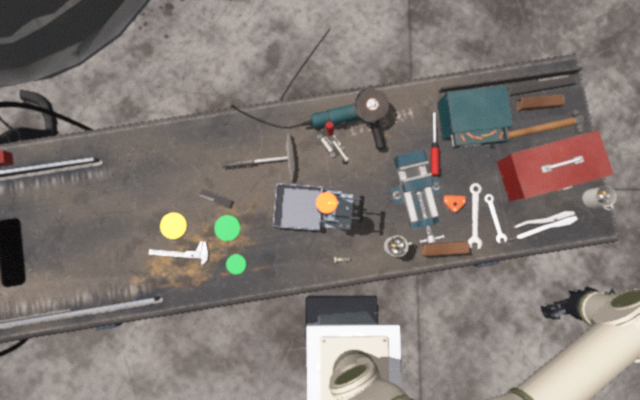

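Side view: the arm is at left and the canister with its orange cap is at (321,191), with the tray in front of it. Top view: cap (326,203), tray (298,207), handle bar to the right near (372,215). Mat candidates are yellow (173,225), large green (227,228) and small green (236,264). The large green one fits: it isn't yellow, and it is the bigger of the other two. I'll confirm that in an enlarged crop and measure.

Run:
```python
from h import *
t=cv2.imread("pics/top0.png");s=cv2.imread("pics/side0.png")
a=cv2.resize(t[150:285,140:420],(800,386),interpolation=cv2.INTER_CUBIC)
b=cv2.resize(s[165:275,240:400],(310,213),interpolation=cv2.INTER_CUBIC)
c=np.zeros((600,800,3),np.uint8);c[:386]=a;c[386:599,:310]=b;cv2.imwrite("pics/crop0.png",c)
def blobs(im,lo,hi,mn=15):
    m=cv2.inRange(cv2.cvtColor(im,cv2.COLOR_BGR2HSV),lo,hi)
    n,l,st,ce=cv2.connectedComponentsWithStats(m)
    return [(ce[i].round(1),st[i]) for i in range(1,n) if st[i][4]>=mn]
for n,im in(("top",t),("side",s)):
    print(n,"orange",blobs(im,(5,180,150),(19,255,255)));print(n,"green",blobs(im,(45,120,80),(75,255,255)))
g=blobs(t,(45,120,80),(75,255,255))
for ce,st in g: print("mat",onz("top",*ce,0.004), st[2]*1.45/435)
for ce,st in blobs(t,(5,180,150),(19,255,255)): print("cap top",onz("top",*ce,0.245))
```

```text
top orange []
top green [(array([227.2, 227.7]), array([215, 216,  25,  25, 480], dtype=int32)), (array([236., 264.]), array([226, 255,  20,  19, 296], dtype=int32))]
side orange [(array([321.4, 189.9]), array([313, 184,  17,  14, 153], dtype=int32)), (array([322.7, 327.1]), array([311, 318,  19,  19, 156], dtype=int32))]
side green [(array([ 72. , 175.7]), array([ 66, 171,  16,  12, 101], dtype=int32)), (array([ 73.5, 209.2]), array([  51,  173,   45,   69, 1454], dtype=int32)), (array([ 27.9, 222.1]), array([   0,  187,   58,   63, 1901], dtype=int32)), (array([305.1, 205. ]), array([299, 202,  14,   9,  72], dtype=int32)), (array([280., 208.]), array([273, 205,  15,   7,  83], dtype=int32))]
mat [0.4866778  0.43315099 0.004     ] 0.08333333333333333
mat [0.36114448 0.4013381  0.004     ] 0.06666666666666667
```

View pics/crop0.png

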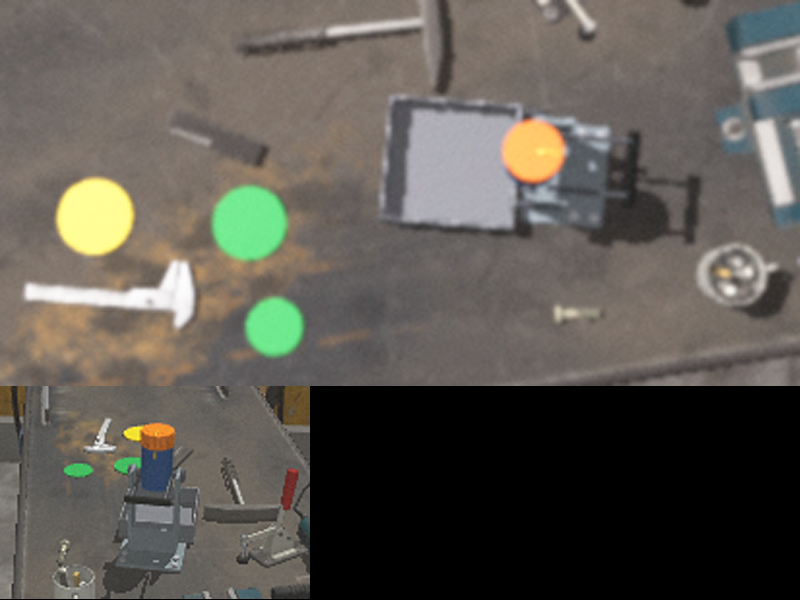

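The crop confirms the large green mat (top px 227,228): diameter about 85 mm, against 67 mm for the small one. The cap is at top px (327,203) with its mark pointing right (−y), and the bar is at (361.6,207.7). The pouring side is therefore +y. Next, finer positions.

Run:
```python
from h import *
t=cv2.imread("pics/top0.png");s=cv2.imread("pics/side0.png")
def big(im,box,lo,hi):
    x0,y0,x1,y1=box;m=cv2.inRange(cv2.cvtColor(im[y0:y1,x0:x1],cv2.COLOR_BGR2HSV),lo,hi)
    c=max(cv2.findContours(m,0,2)[0],key=cv2.contourArea);(x,y),r=cv2.minEnclosingCircle(c)
    M=cv2.moments(c);return np.array([M['m10']/M['m00']+x0,M['m01']/M['m00']+y0]),r,cv2.boundingRect(c)
ce,r,bb=big(t,(300,180,350,230),(3,120,120),(25,255,255));print(ce,r,r*2*(1.24)/435)
P=onz("top",*ce,0.243);print("cap axis",P)
ce2,r2,bb2=big(s,(300,175,340,205),(3,150,100),(25,255,255));print(ce2,bb2,two(ce2,ce),proj("side",[P[0],P[1],.2305]))
# handle: dark pixels
g=cv2.cvtColor(t,cv2.COLOR_BGR2GRAY);print(g[190:228:2,350:372])
for v in(197,220): print("bar end",onz("top",361.6,v,0.155))
# tray & stand edges
for uv in((139.5+390/2.857,150+97/2.857),(140+382/2.857,150+220/2.857),(140+522/2.857,150+103/2.857),(140+518/2.857,150+230/2.857)): print("tray corner",onz("top",*uv,0.04))
```

```text
[326.63163163 202.52302302] 11.33425235748291 0.06461826631392556
cap axis [0.54841466 0.09210379 0.243     ]
[320.55922166 190.61505922] (9, 9, 21, 14) (array([0.54997673, 0.09186266, 0.2324265 ]), np.float64(0.0010566044162981663)) [319.96571234 191.07819442]
[[102 101 102 102  99  99 102 101 102 100  99 100 101 103  98 102  98  98
  100  99 101 100]
 [ 99 106 104 100 101 100 103 103 103 100 103  99 101 101 101 102 101 101
  101  99  97 104]
 [154 155 144 117 101 102 100 102 100 100  99  96 100  97  99 100  99  98
  101  96  99 100]
 [206 191 168 131 104 101 105 100 100  90  69  63  62  66  87  98 101 100
  101  97  97  98]
 [140 136 124 111 105 103 104 107 112  94  77  59  44  52  79  98 101 101
  100 101 101 102]
 [165 158 149 121  93  87  91  88  91  76  56  54  46  54  82  98 102 105
   98 100 105 101]
 [139 140 127  98  85  89  99  99  90  69  54  44  43  63  84  97 100  98
   98  97 102 100]
 [ 92  91  78  64  70  81  92  93  83  62  48  41  42  64  89 100 105 101
   99  99  99  98]
 [ 90  89  72  53  50  54  54  55  53  49  43  41  48  80  98 102  97  95
   97  94  97  97]
 
[... 509 characters left out ...]
  35  39  48  49  50  49  56
   60  70  84  88]
 [ 86  76  54  51  52  52  53  50  46  42  39  33  44  48  50  50  50  52
   51  51  57  66]
 [ 87  72  59  54  53  50  52  49  41  42  40  43  46  48  51  51  55  49
   52  50  47  49]
 [ 82  66  51  50  53  53  48  50  50  50  50  50  53  51  49  51  51  47
   51  49  50  46]
 [ 84  56  49  46  52  49  49  49  46  50  50  51  51  51  51  51  46  44
   50  47  49  50]]
bar end [ 0.57356816 -0.02077449  0.155     ]
bar end [ 0.50088972 -0.01939     0.155     ]
tray corner [0.63380947 0.25998358 0.04      ]
tray corner [0.48616854 0.26775705 0.04      ]
tray corner [0.62514397 0.09971173 0.04      ]
tray corner [0.47287739 0.10602929 0.04      ]
```

{"method": "jog_arm", "body": {"deltas": [{"gripper":1,"offset":[0,0,-0.03],"rotation":[0,0,0]},{"gripper":1,"offset":[0,0,-0.03],"rotation":[0,0,0]},{"gripper":1,"offset":[0.03,-0.027,-0.028],"rotation":[0,0,0]},{"gripper":1,"offset":[0.03,-0.027,0],"rotation":[0,0,0]},{"gripper":1,"offset":[0.03,-0.027,0],"rotation":[0,0,0]},{"gripper":1,"offset":[0.03,-0.027,0],"rotation":[0,0,0]},{"gripper":1,"offset":[0.03,-0.027,0],"rotation":[0,0,0]},{"gripper":1,"offset":[0.03,-0.027,0],"rotation":[0,0,0]},{"gripper":1,"offset":[0.03,-0.027,0],"rotation":[0,0,0]},{"gripper":1,"offset":[0.03,-0.027,0],"rotation":[0,0,0]},{"gripper":1,"offset":[0.03,-0.027,0],"rotation":[0,0,0]},{"gripper":1,"offset":[0.03,-0.027,0],"rotation":[0,0,0]},{"gripper":1,"offset":[0.03,-0.027,0],"rotation":[0,0,0]},{"gripper":1,"offset":[0.03,-0.027,0],"rotation":[0,0,0]},{"gripper":1,"offset":[0.03,-0.027,0],"rotation":[0,0,0]},{"gripper":1,"offset":[0.03,-0.027,0],"rotation":[0,0,0]},{"gripper":1,"offset":[0.03,-0.027,0],"rotation":[0,0,0]},{"gripper":1,"offset":[0.03,-0.027,0],"rotation":[0,0,0]},{"gripper":1,"offset":[0,0,0],"rotation":[0,0,0]}], "newtons": 60}}

```text
clock: 2.0
position: [0.5172, 0.032, 0.3299]
ee_rot: [0.976, 0.218, 0.0, -0.001]
ft_force: [-0.6, -0.5, 0.3]
grip_width: 0.998
grasp_force: 0.0
```

```bash
cat >> h.py <<'E'
from scipy.spatial.transform import Rotation as Ro
def st(*targets):
    o=manip.get_obs();R=Ro.from_quat(o["ee_rot"]);x=R.as_matrix()[:,0]
    print("t%.1f"%o["clock"],"p",o["position"].round(4),"psi %.1f tilt %.3f"%(np.degrees(np.arctan2(x[1],x[0])),np.arccos(-R.as_matrix()[2,2])),"j",o["joint_pos"].round(2),"F",o["ft_force"].round(1),"T",o["torque"].round(2),"g %.3f %.1f"%(o["grip_width"],o["grasp_force"]))
    for t in targets: print("tool delta",(R.inv().apply(np.array(t)-o["position"])).round(4))
E
python3 -c "
from h import *
st([.549,.092,.33],[.549,.092,.23])"
```

```text
t2.0 p [0.5172 0.032  0.3299] psi 25.2 tilt 0.003 j [ 0.46  0.11 -0.66  1.57  0.06  1.49 -1.33] F [-0.6 -0.5  0.3] T [-0.02  0.01 -0.01] g 0.998 0.0
tool delta [ 0.0544 -0.0407  0.    ]
tool delta [ 0.0543 -0.0405  0.1   ]
```

{"method": "jog_arm", "body": {"deltas": [{"gripper":1,"offset":[0.027,-0.0203,0],"rotation":[0,0,0]},{"gripper":1,"offset":[0.0273,-0.0203,0],"rotation":[0,0,0]},{"gripper":1,"offset":[0,0,0.02],"rotation":[0,0,0]},{"gripper":1,"offset":[0,0,0.02],"rotation":[0,0,0]},{"gripper":1,"offset":[0,0,0.02],"rotation":[0,0,0]},{"gripper":1,"offset":[0,0,0.02],"rotation":[0,0,0]},{"gripper":1,"offset":[0,0,0.02],"rotation":[0,0,0]},{"gripper":1,"offset":[0,0,0],"rotation":[0,0,0]},{"gripper":0.5,"offset":[0,0,0],"rotation":[0,0,0]},{"gripper":0.5,"offset":[0,0,0],"rotation":[0,0,0]},{"gripper":0.5,"offset":[0,0,0],"rotation":[0,0,0]},{"gripper":0.5,"offset":[0,0,0],"rotation":[0,0,0]},{"gripper":0.5,"offset":[0,0,0],"rotation":[0,0,0]}], "newtons": 40}}

```text
clock: 3.3
position: [0.5475, 0.091, 0.233]
ee_rot: [0.976, 0.217, 0.0, -0.003]
ft_force: [-13.1, 12.7, 11.5]
grip_width: 0.705
grasp_force: 41.7
```

```bash
python3 -c "
from h import *
st([.549,.092,.23])
s=imaging.camera('side');cv2.imwrite('pics/s1.png',cv2.resize(s[140:260,250:400],(750,600),interpolation=cv2.INTER_CUBIC))"
```

```text
t3.3 p [0.5475 0.091  0.233 ] psi 25.1 tilt 0.005 j [ 0.35  0.25 -0.7   1.63  0.16  1.31 -1.5 ] F [-13.1  12.7  11.5] T [3.06 2.97 0.18] g 0.705 41.7
tool delta [ 0.0018 -0.0002  0.003 ]
```

View pics/s1.png

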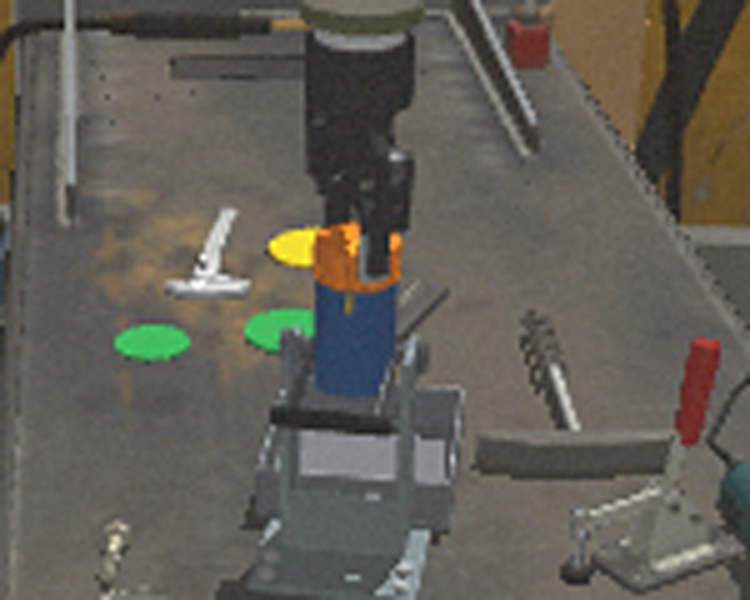

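The fingers straddle the cap (crop px 330–405, 225–285) and the pads cover its ribs. I'll relieve the side load before turning.

{"method": "jog_arm", "body": {"deltas": [{"gripper":0.5,"offset":[-0.001,-0.003,-0.002],"rotation":[0,0,0]},{"gripper":0.5,"offset":[0,0,0],"rotation":[0,0,0]},{"gripper":0.5,"offset":[0,0,0],"rotation":[0,0,0]}]}}

```text
clock: 3.65
position: [0.5469, 0.0911, 0.2336]
ee_rot: [0.976, 0.216, 0.001, -0.002]
ft_force: [1.3, 10.0, -4.4]
grip_width: 0.703
grasp_force: 48.2
```

```bash
python3 -c "
from h import *
st()"
```

```text
t3.6 p [0.5469 0.0911 0.2336] psi 25.0 tilt 0.004 j [ 0.35  0.25 -0.7   1.64  0.16  1.31 -1.5 ] F [ 1.3 10.  -4.4] T [ 2.04 -0.1   0.1 ] g 0.703 48.2
```

{"method": "jog_arm", "body": {"deltas": [{"gripper":0.5,"offset":[0.0003,-0.003,0.001],"rotation":[0,0,0]},{"gripper":0.5,"offset":[0,0,0],"rotation":[0,0,0]},{"gripper":0.5,"offset":[0,0,-0.0005],"rotation":[0,0,-8.4]},{"gripper":0.5,"offset":[0,0,-0.0005],"rotation":[0,0,-8.4]},{"gripper":0.5,"offset":[0,0,-0.0005],"rotation":[0,0,-8.4]},{"gripper":0.5,"offset":[0,0,-0.0005],"rotation":[0,0,-8.4]},{"gripper":0.5,"offset":[0,0,-0.0005],"rotation":[0,0,-8.4]},{"gripper":0.5,"offset":[0,0,-0.0005],"rotation":[0,0,-8.4]},{"gripper":0.5,"offset":[0,0,-0.0005],"rotation":[0,0,-8.4]},{"gripper":0.5,"offset":[0,0,-0.0005],"rotation":[0,0,-8.4]},{"gripper":0.5,"offset":[0,0,-0.0005],"rotation":[0,0,-8.4]},{"gripper":0.5,"offset":[0,0,0],"rotation":[0,0,0]}], "newtons": 60}}

```text
clock: 4.85
position: [0.5481, 0.0908, 0.2375]
ee_rot: [0.638, 0.77, 0.002, 0.002]
ft_force: [8.6, 2.3, -1.1]
grip_width: 0.694
grasp_force: 65.3
```

```bash
python3 -c "
from h import *
st()"
```

```text
t4.8 p [0.5481 0.0908 0.2375] psi 100.6 tilt 0.006 j [ 0.49  0.29 -0.87  1.62  0.23  1.33 -0.23] F [ 8.6  2.3 -1.1] T [ 0.49 -2.02  0.03] g 0.694 65.3
```

{"method": "jog_arm", "body": {"deltas": [{"gripper":0.5,"offset":[0,0.002,-0.0005],"rotation":[0,0,-8.4]},{"gripper":0.5,"offset":[0,0,-0.0005],"rotation":[0,0,-8.4]},{"gripper":0.5,"offset":[0,0,-0.0005],"rotation":[0,0,-8.4]},{"gripper":0.5,"offset":[0,0,-0.0005],"rotation":[0,0,-8.4]},{"gripper":0.5,"offset":[0,0,-0.0005],"rotation":[0,0,-8.4]},{"gripper":0.5,"offset":[0,0,-0.0005],"rotation":[0,0,-8.4]},{"gripper":0.5,"offset":[0,0,-0.0005],"rotation":[0,0,-8.4]},{"gripper":0.5,"offset":[0,0,-0.0005],"rotation":[0,0,-8.4]},{"gripper":0.5,"offset":[0,0,-0.0005],"rotation":[0,0,-8.4]},{"gripper":0.5,"offset":[0,0,0],"rotation":[0,0,0]}]}}

```text
clock: 5.85
position: [0.5498, 0.0921, 0.2421]
ee_rot: [0.032, 0.999, 0.001, 0.003]
ft_force: [6.7, 5.4, 1.1]
grip_width: 0.703
grasp_force: 65.6
```

```bash
python3 -c "
from h import *
st()"
```

```text
t5.8 p [0.5498 0.0921 0.2421] psi 176.3 tilt 0.006 j [ 0.65  0.36 -1.1   1.61  0.33  1.37  1.02] F [6.7 5.4 1.1] T [ 1.13 -1.68 -0.04] g 0.703 65.6
```

{"method": "jog_arm", "body": {"deltas": [{"gripper":0.5,"offset":[0,0,-0.004],"rotation":[0,0,0]},{"gripper":0.5,"offset":[0,0,-0.004],"rotation":[0,0,0]},{"gripper":0.5,"offset":[0,0,0],"rotation":[0,0,0]}]}}

```text
clock: 6.15
position: [0.5483, 0.0907, 0.2493]
ee_rot: [0.035, 0.999, -0.0, 0.001]
ft_force: [2.1, -0.1, 0.5]
grip_width: 0.699
grasp_force: 67.9
```

```bash
python3 -c "
from h import *
st([.5485,.0915,.33])"
```

```text
t6.2 p [0.5483 0.0907 0.2493] psi 175.9 tilt 0.002 j [ 0.65  0.36 -1.1   1.6   0.32  1.39  1.02] F [ 2.1 -0.1  0.5] T [-0.12 -0.3  -0.  ] g 0.699 67.9
tool delta [-0.0002  0.0007 -0.0807]
```

{"method": "jog_arm", "body": {"deltas": [{"gripper":0.5,"offset":[0,0,-0.03],"rotation":[0,0,0]},{"gripper":0.5,"offset":[0,0,-0.03],"rotation":[0,0,0]},{"gripper":0.5,"offset":[0.0085,0.0337,0],"rotation":[0,0,0]},{"gripper":0.5,"offset":[0.0085,0.0337,0],"rotation":[0,0,0]},{"gripper":0.5,"offset":[0.0085,0.0337,0],"rotation":[0,0,0]},{"gripper":0.5,"offset":[0.0085,0.0337,0],"rotation":[0,0,0]},{"gripper":0.5,"offset":[0.0085,0.0337,0],"rotation":[0,0,0]},{"gripper":0.5,"offset":[0.0085,0.0337,0],"rotation":[0,0,0]},{"gripper":0.5,"offset":[0.0085,0.0337,0],"rotation":[0,0,0]},{"gripper":0.5,"offset":[0.0085,0.0337,0.03],"rotation":[0,0,0]},{"gripper":0.5,"offset":[0.0085,0.0337,0.03],"rotation":[0,0,0]},{"gripper":0.5,"offset":[0.0085,0.0337,0.03],"rotation":[0,0,0]},{"gripper":0.5,"offset":[0,0,0],"rotation":[0,0,0]},{"gripper":0.5,"offset":[0,0,0],"rotation":[0,0,0]}]}}

```text
clock: 7.55
position: [0.4859, 0.4335, 0.2176]
ee_rot: [0.034, 0.999, -0.001, -0.001]
ft_force: [0.7, -0.2, -0.4]
grip_width: 0.697
grasp_force: 67.9
```

```bash
python3 -c "
from h import *
st([.487,.433,.022])
s=imaging.camera('side');t=imaging.camera('top')
c=np.zeros((600,800,3),np.uint8)
c[:,:400]=cv2.resize(s[130:250,250:330],(400,600),interpolation=cv2.INTER_CUBIC)
c[:,400:]=cv2.resize(t[160:280,180:260],(400,600),interpolation=cv2.INTER_CUBIC);cv2.imwrite('pics/s2.png',c)"
```

```text
t7.5 p [0.4859 0.4335 0.2176] psi 176.1 tilt 0.002 j [-0.11  0.61 -1.04  1.38  0.52  1.44  0.38] F [ 0.7 -0.2 -0.4] T [ 0.02 -0.   -0.05] g 0.697 67.9
tool delta [-0.0014 -0.0002  0.1956]
```

View pics/s2.png

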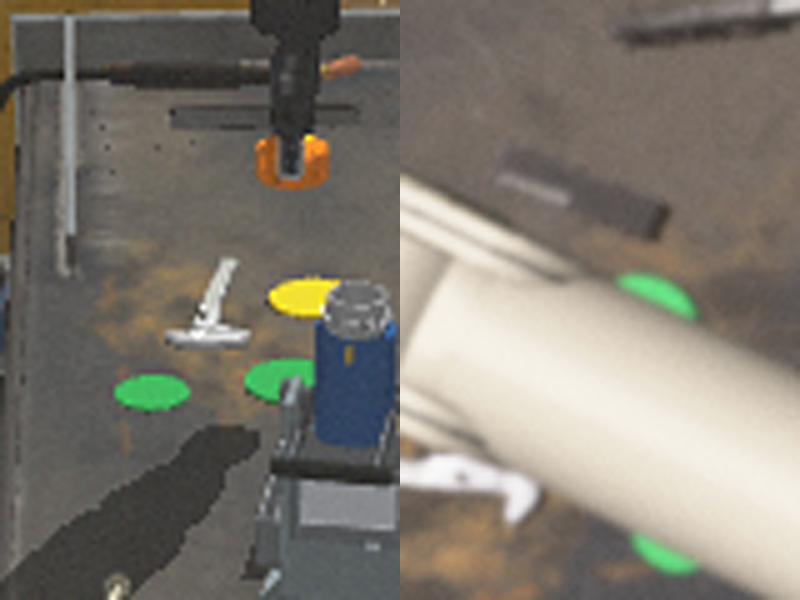

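Left half (side view): the cap is held level at crop (292,163), fingertips a few mm above its lower edge, and the canister neck is open at (357,308). In the right half (top view) the arm covers the mat.

{"method": "jog_arm", "body": {"deltas": [{"gripper":0.5,"offset":[-0.001,0,0.03],"rotation":[0,0,0]},{"gripper":0.5,"offset":[0,0,0.03],"rotation":[0,0,0]},{"gripper":0.5,"offset":[0,0,0.03],"rotation":[0,0,0]},{"gripper":0.5,"offset":[0,0,0.03],"rotation":[0,0,0]},{"gripper":0.5,"offset":[0,0,0.03],"rotation":[0,0,0]},{"gripper":0.5,"offset":[0,0,0.02],"rotation":[0,0,0]},{"gripper":0.5,"offset":[0,0,0.015],"rotation":[0,0,0]},{"gripper":0.5,"offset":[0,0,0.005],"rotation":[0,0,0]},{"gripper":0.5,"offset":[0,0,0],"rotation":[0,0,0]},{"gripper":0.5,"offset":[0,0,0],"rotation":[0,0,0]}]}}

```text
clock: 8.65
position: [0.488, 0.4339, 0.0296]
ee_rot: [0.035, 0.999, 0.001, 0.001]
ft_force: [-0.0, 0.1, 0.1]
grip_width: 0.7
grasp_force: 68.0
```

```bash
python3 -c "
from h import *
st([.487,.433,.022])"
```

```text
t8.7 p [0.488  0.4339 0.0296] psi 176.0 tilt 0.002 j [-0.15  0.79 -0.93  1.55  0.67  1.15  0.28] F [-0.   0.1  0.1] T [-0.05  0.03  0.04] g 0.700 68.0
tool delta [ 0.001  -0.0009  0.0076]
```

{"method": "jog_arm", "body": {"deltas": [{"gripper":0.5,"offset":[0,0,0.003],"rotation":[0,0,0]},{"gripper":0.5,"offset":[0,0,0.003],"rotation":[0,0,0]},{"gripper":0.5,"offset":[0,0,0.002],"rotation":[0,0,0]},{"gripper":0.5,"offset":[0,0,0],"rotation":[0,0,0]}]}}

```text
clock: 9.05
position: [0.4878, 0.4335, 0.0215]
ee_rot: [0.035, 0.999, -0.0, 0.0]
ft_force: [-1.2, -2.6, 9.6]
grip_width: 0.699
grasp_force: 68.9
```

```bash
python3 -c "
from h import *
st([.487,.433,.022])"
```

```text
t9.1 p [0.4878 0.4335 0.0215] psi 176.0 tilt 0.001 j [-0.15  0.8  -0.92  1.55  0.68  1.14  0.28] F [-1.2 -2.6  9.6] T [-0.97  0.49  0.02] g 0.699 68.9
tool delta [ 0.0007 -0.0005 -0.0005]
```

{"method": "jog_arm", "body": {"deltas": [{"gripper":0.9,"offset":[0,0,-0.001],"rotation":[0,0,0]},{"gripper":0.9,"offset":[0,0,0],"rotation":[0,0,0]},{"gripper":0.9,"offset":[0,0,0],"rotation":[0,0,0]},{"gripper":0.9,"offset":[0,0,-0.01],"rotation":[0,0,0]},{"gripper":0.9,"offset":[0,0,-0.03],"rotation":[0,0,0]},{"gripper":0.9,"offset":[0,0,-0.045],"rotation":[0,0,0]},{"gripper":0.9,"offset":[0,0,-0.045],"rotation":[0,0,0]},{"gripper":0.6,"offset":[0,0,-0.045],"rotation":[0,0,0]},{"gripper":0.6,"offset":[0,0,-0.045],"rotation":[0,0,0]},{"gripper":0.6,"offset":[0,0,-0.045],"rotation":[0,0,0]},{"gripper":0.6,"offset":[0,0,-0.045],"rotation":[0,0,0]},{"gripper":0.6,"offset":[-0.0143,-0.0372,0],"rotation":[0,0,0]},{"gripper":0.6,"offset":[-0.0143,-0.0372,0],"rotation":[0,0,0]},{"gripper":0.6,"offset":[-0.0143,-0.0372,0],"rotation":[0,0,0]},{"gripper":0.6,"offset":[-0.0143,-0.0372,0],"rotation":[0,0,0]},{"gripper":0.6,"offset":[-0.0143,-0.0372,0],"rotation":[0,0,0]},{"gripper":0.6,"offset":[-0.0143,-0.0372,0],"rotation":[0,0,0]}]}}

```text
clock: 10.75
position: [0.5575, 0.2032, 0.332]
ee_rot: [0.035, 0.999, -0.0, 0.0]
ft_force: [-0.2, 0.5, 0.2]
grip_width: 0.598
grasp_force: 0.0
```

Run:
```python
from h import *
st([.542,-.018,.33])
s=imaging.camera('side');t=imaging.camera('top');cv2.imwrite('pics/t3.png',t);cv2.imwrite('pics/s3r.png',s)
c=np.zeros((600,800,3),np.uint8)
c[:,:400]=cv2.resize(s[130:250,250:330],(400,600),interpolation=cv2.INTER_CUBIC)
c[:,400:]=cv2.resize(t[160:280,190:270],(400,600),interpolation=cv2.INTER_CUBIC);cv2.imwrite('pics/s3.png',c)
m=cv2.inRange(cv2.cvtColor(t,cv2.COLOR_BGR2HSV)[200:250,200:260],(3,120,120),(22,255,255))
M=cv2.moments(m,True);u=M['m10']/M['m00']+200,M['m01']/M['m00']+200;print(u,M['m00'],onz('top',*u,.031))
```

```text
t10.8 p [0.5575 0.2032 0.332 ] psi 176.0 tilt 0.001 j [ 0.38  0.42 -1.1   1.36  0.37  1.58  0.82] F [-0.2  0.5  0.2] T [ 0.02 -0.05 -0.03] g 0.598 0.0
tool delta [ 1.000e-04 -2.218e-01  2.000e-03]
(226.54716981132074, 227.8943396226415) 265.0 [0.48491011 0.42989595 0.031     ]
```

View pics/s3.png

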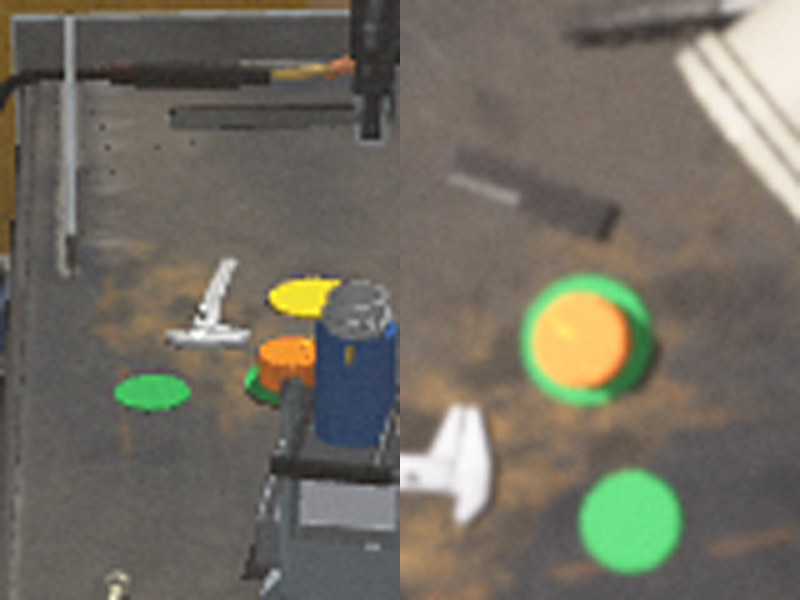

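The cap stands upright on the large green mat (right half, crop 580,340) and the canister is open. Next, the handle.

{"method": "jog_arm", "body": {"deltas": [{"gripper":0.6,"offset":[0,-0.037,0],"rotation":[0,0,0]},{"gripper":0.6,"offset":[0,-0.037,0],"rotation":[0,0,0]},{"gripper":0.6,"offset":[0,-0.037,0],"rotation":[0,0,0]},{"gripper":0.6,"offset":[0,-0.037,0],"rotation":[0,0,0]},{"gripper":0.6,"offset":[0,-0.037,0],"rotation":[0,0,0]},{"gripper":0.6,"offset":[0,-0.0375,0],"rotation":[0,0,0]},{"gripper":0.6,"offset":[0,0,0.03],"rotation":[0,0,0]},{"gripper":0.6,"offset":[0,0,0.04],"rotation":[0,0,0]},{"gripper":0.6,"offset":[0,0,0.04],"rotation":[0,0,0]},{"gripper":0.6,"offset":[0,0,0.03],"rotation":[0,0,0]},{"gripper":0.6,"offset":[0,0,0],"rotation":[0,0,0]}], "newtons": 50}}

```text
clock: 11.95
position: [0.5398, -0.017, 0.1884]
ee_rot: [0.034, 0.999, 0.0, -0.003]
ft_force: [-0.6, 0.1, 0.3]
grip_width: 0.6
grasp_force: 0.0
```

Run:
```python
from h import *
st([.541,-.018,.147])
s=imaging.camera('side')
cv2.imwrite('pics/s4.png',cv2.resize(s[150:250,270:370],(600,600),interpolation=cv2.INTER_CUBIC))
```

```text
t11.9 p [ 0.5398 -0.017   0.1884] psi 176.1 tilt 0.006 j [ 0.84  0.37 -1.06  1.71  0.33  1.27  1.2 ] F [-0.6  0.1  0.3] T [ 0.01  0.02 -0.03] g 0.600 0.0
tool delta [-0.0015 -0.0009  0.0414]
```

View pics/s4.png

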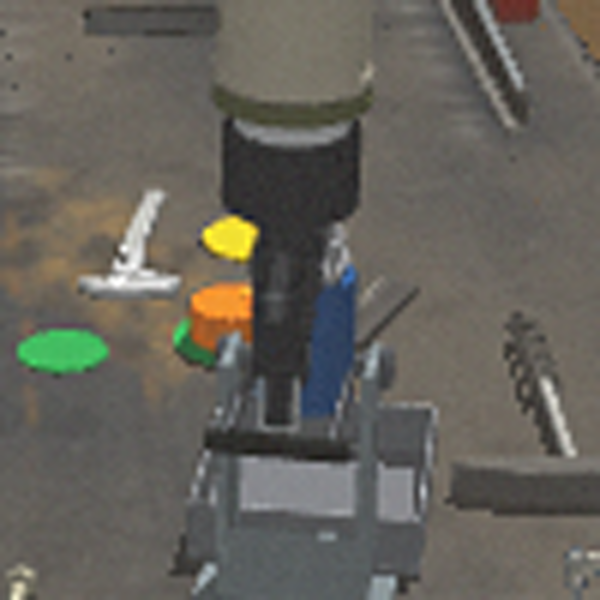

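The finger (crop x≈282) lines up with the middle of the bar (x 205–352). Descend and close.

{"method": "jog_arm", "body": {"deltas": [{"gripper":0.6,"offset":[-0.0015,-0.001,0.02],"rotation":[0,0,0]},{"gripper":0.6,"offset":[0,0,0.019],"rotation":[0,0,0]},{"gripper":0.6,"offset":[0,0,0],"rotation":[0,0,0]},{"gripper":0.05,"offset":[0,0,0],"rotation":[0,0,0]},{"gripper":0.05,"offset":[0,0,0],"rotation":[0,0,0]},{"gripper":0.05,"offset":[0,0,0],"rotation":[0,0,0]},{"gripper":0.05,"offset":[0,0,0],"rotation":[0,0,0]},{"gripper":0.05,"offset":[0,0,0],"rotation":[0,0,0]},{"gripper":0.05,"offset":[0,0,0],"rotation":[0,0,0]}], "newtons": 40}}

```text
clock: 12.9
position: [0.5444, -0.0173, 0.1541]
ee_rot: [0.035, 0.999, 0.0, 0.001]
ft_force: [-0.4, 3.0, 7.6]
grip_width: 0.149
grasp_force: 38.9
```

Run:
```python
from h import *
st([.541,-.018,.147])
```

```text
t12.9 p [ 0.5444 -0.0173  0.1541] psi 176.0 tilt 0.003 j [ 0.81  0.41 -1.04  1.75  0.38  1.2   1.17] F [-0.4  3.   7.6] T [ 0.8   0.21 -0.36] g 0.149 38.9
tool delta [ 0.0034 -0.0009  0.0071]
```

{"method": "jog_arm", "body": {"deltas": [{"gripper":0.05,"offset":[0,0.0012,-0.018],"rotation":[0,0,0]},{"gripper":0.05,"offset":[0,0.0037,-0.0161],"rotation":[0,0,0]},{"gripper":0.05,"offset":[0,0.006,-0.0153],"rotation":[0,0,0]},{"gripper":0.05,"offset":[0,0.0083,-0.0143],"rotation":[0,0,0]},{"gripper":0.05,"offset":[0,0.0103,-0.0129],"rotation":[0,0,0]},{"gripper":0.05,"offset":[0,0.0121,-0.0112],"rotation":[0,0,0]},{"gripper":0.05,"offset":[0,0.0136,-0.0092],"rotation":[0,0,0]},{"gripper":0.05,"offset":[0,0.0149,-0.0071],"rotation":[0,0,0]},{"gripper":0.05,"offset":[0,0,0],"rotation":[0,0,0]}]}}

```text
clock: 13.8
position: [0.5519, 0.0504, 0.2611]
ee_rot: [0.036, 0.999, -0.001, 0.005]
ft_force: [4.4, -8.0, 23.0]
grip_width: 0.148
grasp_force: 42.1
```

Run:
```python
from h import *
st()
```

```text
t13.8 p [0.5519 0.0504 0.2611] psi 175.8 tilt 0.010 j [ 0.73  0.34 -1.1   1.59  0.31  1.4   1.1 ] F [ 4.4 -8.  23. ] T [-1.57 -0.93 -0.53] g 0.148 42.1
```

{"method": "jog_arm", "body": {"deltas": [{"gripper":0.4,"offset":[0,0.0,0.003],"rotation":[0,0,0]},{"gripper":0.4,"offset":[0,0,0],"rotation":[0,0,0]},{"gripper":0.4,"offset":[0,0,0],"rotation":[0,0,0]},{"gripper":0.05,"offset":[0,0,0],"rotation":[0,0,0]},{"gripper":0.05,"offset":[0,0,0],"rotation":[0,0,0]},{"gripper":0.05,"offset":[0,0,0],"rotation":[0,0,0]},{"gripper":0.05,"offset":[0,0,0],"rotation":[0,0,0]}], "newtons": 20}}

```text
clock: 14.5
position: [0.5482, 0.0514, 0.2534]
ee_rot: [0.035, 0.999, -0.0, -0.0]
ft_force: [-2.6, -0.9, 1.6]
grip_width: 0.154
grasp_force: 19.5
```

Run:
```python
from h import *
st()
```

```text
t14.5 p [0.5482 0.0514 0.2534] psi 176.0 tilt 0.000 j [ 0.73  0.34 -1.1   1.6   0.31  1.39  1.1 ] F [-2.6 -0.9  1.6] T [-0.16  0.46 -0.27] g 0.154 19.5
```

{"method": "jog_arm", "body": {"deltas": [{"gripper":0.05,"offset":[0,0.0158,-0.0048],"rotation":[0,0,0]},{"gripper":0.05,"offset":[0,0.0163,-0.0024],"rotation":[0,0,0]},{"gripper":0.05,"offset":[0,0.0165,0.0001],"rotation":[0,0,0]},{"gripper":0.05,"offset":[0,0.0163,0.0025],"rotation":[0,0,0]},{"gripper":0.05,"offset":[0,0.0157,0.0049],"rotation":[0,0,0]},{"gripper":0.05,"offset":[0,0.0148,0.0072],"rotation":[0,0,0]},{"gripper":0.05,"offset":[0,0,0],"rotation":[0,0,0]}]}}

```text
clock: 15.2
position: [0.5563, 0.1479, 0.2456]
ee_rot: [0.034, 0.999, 0.001, 0.002]
ft_force: [7.5, 2.5, -2.7]
grip_width: 0.157
grasp_force: 21.0
```

Run:
```python
from h import *
st()
```

```text
t15.2 p [0.5563 0.1479 0.2456] psi 176.0 tilt 0.003 j [ 0.51  0.41 -1.09  1.55  0.37  1.4   0.9 ] F [ 7.5  2.5 -2.7] T [ 0.45 -1.56 -0.21] g 0.157 21.0
```

{"method": "jog_arm", "body": {"deltas": [{"gripper":0.05,"offset":[-0.002,0.0136,0.0094],"rotation":[0,0,0]},{"gripper":0.05,"offset":[0,0.012,0.0113],"rotation":[0,0,0]},{"gripper":0.05,"offset":[0,0.0102,0.013],"rotation":[0,0,0]},{"gripper":0.05,"offset":[0,0.004,0.007],"rotation":[0,0,0]},{"gripper":0.05,"offset":[0,0,0],"rotation":[0,0,0]},{"gripper":0.05,"offset":[0,0,0],"rotation":[0,0,0]},{"gripper":0.05,"offset":[0,0,0],"rotation":[0,0,0]}]}}

```text
clock: 15.9
position: [0.5606, 0.1864, 0.2047]
ee_rot: [0.035, 0.999, 0.001, 0.001]
ft_force: [6.8, 1.4, -4.1]
grip_width: 0.154
grasp_force: 21.7
```

Run:
```python
from h import *
st()
t=imaging.camera('top');s=imaging.camera('side')
c=np.zeros((600,800,3),np.uint8)
c[:400,:]=cv2.resize(t[170:240,250:390],(800,400),interpolation=cv2.INTER_CUBIC)
c[400:,:400]=cv2.resize(s[200:260,280:400],(400,200),interpolation=cv2.INTER_CUBIC);cv2.imwrite('pics/t5.png',c)
```

```text
t15.9 p [0.5606 0.1864 0.2047] psi 176.0 tilt 0.002 j [ 0.41  0.48 -1.06  1.57  0.43  1.34  0.8 ] F [ 6.8  1.4 -4.1] T [ 0.25 -1.24 -0.27] g 0.154 21.7
```

View pics/t5.png

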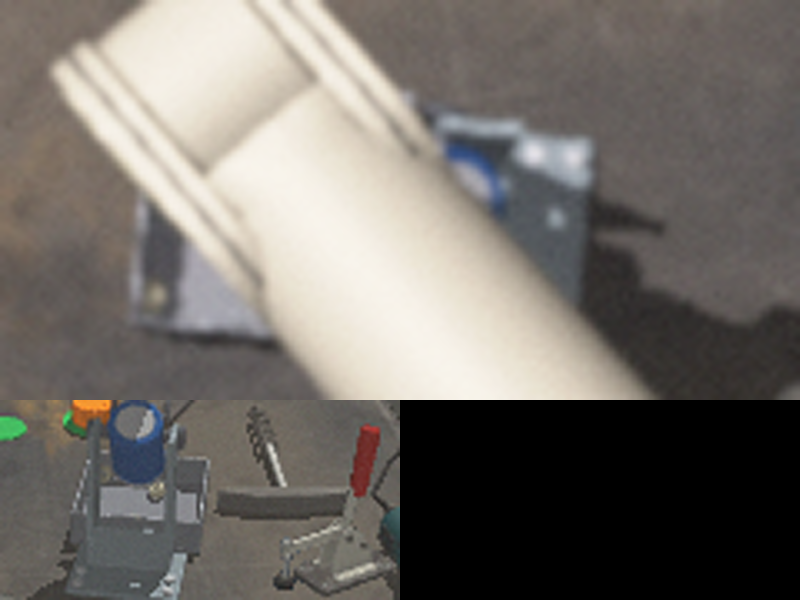

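Side inset: one nut lies in the tray at inset (155,490). Top view: another is at the tray's far corner (155,295). The third is hidden. I'll press to the stop, give it a small shake and swing back.

{"method": "jog_arm", "body": {"deltas": [{"gripper":0.05,"offset":[-0.001,0.001,0.003],"rotation":[0,0,0]},{"gripper":0.05,"offset":[0,0,0],"rotation":[0,0,0]},{"gripper":0.05,"offset":[0,-0.0102,-0.013],"rotation":[0,0,0]},{"gripper":0.05,"offset":[0,0.0102,0.013],"rotation":[0,0,0]},{"gripper":0.05,"offset":[0,0,0],"rotation":[0,0,0]},{"gripper":0.05,"offset":[0,0,0],"rotation":[0,0,0]},{"gripper":0.05,"offset":[0,0,0],"rotation":[0,0,0]},{"gripper":0.05,"offset":[0,0,0],"rotation":[0,0,0]}]}}

```text
clock: 16.8
position: [0.5609, 0.1865, 0.2017]
ee_rot: [0.035, 0.999, -0.0, -0.0]
ft_force: [2.9, -4.0, -1.5]
grip_width: 0.154
grasp_force: 23.1
```

Run:
```python
from h import *
st()
```

```text
t16.8 p [0.5609 0.1865 0.2017] psi 176.0 tilt 0.001 j [ 0.41  0.49 -1.06  1.57  0.43  1.34  0.8 ] F [ 2.9 -4.  -1.5] T [-0.82 -0.54 -0.32] g 0.154 23.1
```

{"method": "jog_arm", "body": {"deltas": [{"gripper":0.05,"offset":[0,-0.005,-0.009],"rotation":[0,0,0]},{"gripper":0.05,"offset":[0,-0.0102,-0.013],"rotation":[0,0,0]},{"gripper":0.05,"offset":[0,-0.012,-0.0113],"rotation":[0,0,0]},{"gripper":0.05,"offset":[0,-0.0136,-0.0094],"rotation":[0,0,0]},{"gripper":0.05,"offset":[0,-0.0148,-0.0072],"rotation":[0,0,0]},{"gripper":0.05,"offset":[0,-0.0157,-0.0049],"rotation":[0,0,0]},{"gripper":0.05,"offset":[0,-0.0163,-0.0025],"rotation":[0,0,0]},{"gripper":0.05,"offset":[0,-0.0165,-0.0001],"rotation":[0,0,0]},{"gripper":0.05,"offset":[0,-0.0163,0.0024],"rotation":[0,0,0]},{"gripper":0.05,"offset":[0,-0.0158,0.0048],"rotation":[0,0,0]},{"gripper":0.05,"offset":[0,0,0],"rotation":[0,0,0]}]}}

```text
clock: 17.9
position: [0.5494, 0.0509, 0.2513]
ee_rot: [0.035, 0.999, 0.0, -0.002]
ft_force: [-7.6, -1.7, 0.3]
grip_width: 0.158
grasp_force: 21.6
```

Run:
```python
from h import *
st()
s=imaging.camera('side');cv2.imwrite('pics/s6.png',cv2.resize(s[200:270,285:365],(686,600),interpolation=cv2.INTER_CUBIC))
```

```text
t17.9 p [0.5494 0.0509 0.2513] psi 176.0 tilt 0.005 j [ 0.73  0.35 -1.1   1.6   0.31  1.39  1.09] F [-7.6 -1.7  0.3] T [-0.35  1.45 -0.33] g 0.158 21.6
```

View pics/s6.png

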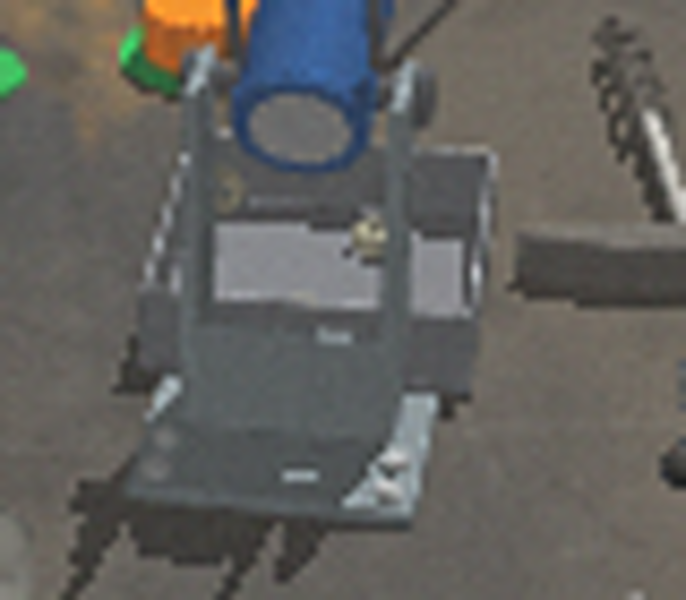

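Two nuts are clear in the tray at crop (228,190) and (368,235). A yellowish edge at (300,298), just behind the near wall, could be the third. I'll check by colour in both views.

Run:
```python
from h import *
t=imaging.camera('top');t0=cv2.imread('pics/top0.png');cv2.imwrite('pics/t6.png',t);s=imaging.camera('side')
def bl(im,x0,y0,x1,y1,cam):
    i=im[y0:y1,x0:x1].astype(int);m=((i[...,2]-i[...,0])>12).astype(np.uint8)
    n,l,stt,ce=cv2.connectedComponentsWithStats(m)
    for k in range(1,n):
        if stt[k][4]>=3: u=ce[k]+[x0,y0];print(cam,u.round(1),stt[k][4],onz(cam,*u,.012).round(3),im[int(u[1]),int(u[0])])
bl(t,274,183,326,231,'top');print('--');bl(t0,274,183,316,231,'top');print('--');bl(s,300,215,345,240,'side')
```

```text
top [274.2 187.7] 15 [0.625 0.269 0.012] [106 111 123]
top [297.5 183. ] 4 [0.64  0.187 0.012] [102 107 116]
top [316.3 184.1] 54 [0.636 0.121 0.012] [107 113 121]
top [286.6 200.3] 28 [0.58  0.226 0.012] [140 149 154]
top [314.3 202.6] 7 [0.571 0.129 0.012] [114 160 189]
top [276.8 221.2] 13 [0.508 0.26  0.012] [115 130 136]
--
top [274.3 187.7] 17 [0.625 0.269 0.012] [109 115 127]
top [289. 183.] 7 [0.641 0.217 0.012] [115 121 131]
top [308.4 183.4] 28 [0.639 0.149 0.012] [109 115 125]
top [315.  202.5] 8 [0.571 0.127 0.012] [172 180 219]
--
side [341.8 222.6] 62 [0.639 0.267 0.012] [121 119 115]
side [311.6 221.9] 7 [0.513 0.264 0.012] [ 91 101 102]
side [327.5 226.9] 13 [0.58  0.225 0.012] [150 177 181]
side [342.7 237.8] 12 [0.64  0.141 0.012] [ 96 102 107]
```

Run:
```python
from h import *
s0=cv2.imread('pics/side0.png').astype(int);s=imaging.camera('side').astype(int)
print((s0-s)[230:239,312:332].sum(2)); print(s[232:237,314:326,2]-s[232:237,314:326,0])
for r in(233,234,235): print(onz('side',319.5,r,.008))
```

```text
[[ -11   -4  -11   -4   -9   -5   -3   -4  -13    0   -5  -11  -11    6
   -26  200  194  104   15   -2]
 [   4   -2    2    8   -2   -9    2    6   -6   -4   -6   -2  -17  -14
   -10    1   21    2   11    7]
 [  -4   -9   13  -13    3    3    0  -10   -9   -5   -8   -3   -9   -1
    -1  -21   -8    6    4   -5]
 [ -10   -5    6    3    2    5  -14    0    9    4    0    2    7   -2
     7   -2   -8  -15  -14    6]
 [  -2   -3  -15   -1    3   -5   -4  -33  -28  -28    6   -6   -7   -2
   -14  -19    3  -13    9    6]
 [  -2   -5    0   -8  -11   -2   -2   -2   -4  -47   10    1   -5   -8
     2   -2   -4  -11   11   -8]
 [   3    7   -6   -2   -2   -6    0   -3   12  -15    1   -1  -12   -2
   -11   -2  -10   -7    5   -4]
 [  -6    0   -4    2    5    7    5    0    0  -10    5   10   12  -10
    10   -8    0  -11   -1   -4]
 [ -14   -4   -4  -10   -5   14   -5    1   17   -1 -129   -5  -10   12
    -1   -2   -9   19   -5   -3]]
[[ -5  -4  -6  -9  -6  -5  -7  -6  -7  -6  -5  -9]
 [ -8  -5  -6  -6  -7  -6  -7  -7  -6  -8  -7  -9]
 [-10  -7  -8  -5  -5   2   5   2  -6 -10  -6  -5]
 [  1  -3  -5  -1  -2   0  -4   5  -4  -4  -6  -8]
 [ -4  -1  -5  -5  -2  -1  -5   1  -5  -2  -3  -3]]
[0.5487495  0.18011239 0.008     ]
[0.54899575 0.17210714 0.008     ]
[0.54923988 0.16417108 0.008     ]
```

{"method": "jog_arm", "body": {"deltas": [{"gripper":0.05,"offset":[0.002,-0.0149,0.0071],"rotation":[0,0,0]},{"gripper":0.05,"offset":[0,-0.0136,0.0092],"rotation":[0,0,0]},{"gripper":0.05,"offset":[0,-0.0121,0.0112],"rotation":[0,0,0]},{"gripper":0.05,"offset":[0,-0.0103,0.0129],"rotation":[0,0,0]},{"gripper":0.05,"offset":[0,-0.0083,0.0143],"rotation":[0,0,0]},{"gripper":0.05,"offset":[0,-0.006,0.0153],"rotation":[0,0,0]},{"gripper":0.05,"offset":[0,-0.0037,0.0161],"rotation":[0,0,0]},{"gripper":0.05,"offset":[0,-0.0012,0.0164],"rotation":[0,0,0]},{"gripper":0.05,"offset":[0,0,0.002],"rotation":[0,0,0]},{"gripper":0.05,"offset":[0,0,0],"rotation":[0,0,0]}], "newtons": 30}}

```text
clock: 19.1
position: [0.5434, -0.0172, 0.1473]
ee_rot: [0.034, 0.999, 0.001, -0.001]
ft_force: [-5.5, 4.8, -2.0]
grip_width: 0.151
grasp_force: 30.6
```

Run:
```python
from h import *
st()
t=imaging.camera('top');t0=cv2.imread('pics/top0.png').astype(int);cv2.imwrite('pics/t7.png',t)
d=np.abs(t.astype(int)-t0).sum(2)[183:231,274:326]
m=(d>60).astype(np.uint8);n,l,stt,ce=cv2.connectedComponentsWithStats(m)
for k in range(1,n):
    if stt[k][4]>=3: u=ce[k]+[274,183];print(u.round(1),stt[k],onz('top',*u,.01).round(3))
```

```text
t19.1 p [ 0.5434 -0.0172  0.1473] psi 176.1 tilt 0.003 j [ 0.81  0.42 -1.04  1.75  0.38  1.2   1.16] F [-5.5  4.8 -2. ] T [ 0.94  0.95 -0.43] g 0.151 30.6
[320.9 202.4] [ 41   8  11  24 197] [0.572 0.106 0.01 ]
[285.  199.5] [10 15  3  4  8] [0.583 0.231 0.01 ]
[289.7 202. ] [13 16  5  6 17] [0.574 0.215 0.01 ]
[312.2 209.6] [37 24  3  6 13] [0.547 0.137 0.01 ]
[306.3 209.7] [32 26  2  2  3] [0.547 0.157 0.01 ]
[277.  221.2] [ 2 37  3  4 10] [0.507 0.259 0.01 ]
```

Third nut found in the tray at (309,209.6), about (0.547,0.147), so all three are out. Now press the handle onto its upright stop.

{"method": "jog_arm", "body": {"deltas": [{"gripper":0.05,"offset":[0,0,0.003],"rotation":[0,0,0]},{"gripper":0.05,"offset":[0,0,0.003],"rotation":[0,0,0]},{"gripper":0.05,"offset":[0,0,0],"rotation":[0,0,0]}]}}

```text
clock: 19.45
position: [0.5447, -0.0173, 0.1446]
ee_rot: [0.034, 0.999, -0.0, 0.0]
ft_force: [-11.3, 2.0, 19.7]
grip_width: 0.153
grasp_force: 33.0
```

Run:
```python
from h import *
st()
```

```text
t19.4 p [ 0.5447 -0.0173  0.1446] psi 176.1 tilt 0.001 j [ 0.81  0.42 -1.04  1.75  0.39  1.19  1.16] F [-11.3   2.   19.7] T [ 0.38  2.34 -0.47] g 0.153 33.0
```

{"method": "jog_arm", "body": {"deltas": [{"gripper":0.6,"offset":[0,0,-0.003],"rotation":[0,0,0]},{"gripper":0.6,"offset":[0,0,0],"rotation":[0,0,0]},{"gripper":0.6,"offset":[0,0,0],"rotation":[0,0,0]},{"gripper":0.6,"offset":[0,0,-0.04],"rotation":[0,0,0]},{"gripper":0.6,"offset":[0,0,-0.045],"rotation":[0,0,0]},{"gripper":0.6,"offset":[0,0,-0.05],"rotation":[0,0,0]},{"gripper":0.6,"offset":[0,0,-0.05],"rotation":[0,0,0]},{"gripper":1,"offset":[0.0081,0.0405,0],"rotation":[0,0,0]},{"gripper":1,"offset":[0.0081,0.0405,0],"rotation":[0,0,0]},{"gripper":1,"offset":[0.0081,0.0405,0],"rotation":[0,0,0]},{"gripper":1,"offset":[0.0081,0.0405,0],"rotation":[0,0,0]},{"gripper":1,"offset":[0.0081,0.0405,0],"rotation":[0,0,0]},{"gripper":1,"offset":[0.0081,0.0405,0],"rotation":[0,0,0]},{"gripper":1,"offset":[0.0081,0.0405,0],"rotation":[0,0,0]},{"gripper":1,"offset":[0.0081,0.0405,0],"rotation":[0,0,0]},{"gripper":1,"offset":[0.0081,0.0405,0],"rotation":[0,0,0]},{"gripper":1,"offset":[0.0081,0.0405,0.04],"rotation":[0,0,0]},{"gripper":1,"offset":[0.008,0.0405,0.04],"rotation":[0,0,0]},{"gripper":1,"offset":[0,0,0.04],"rotation":[0,0,0]},{"gripper":1,"offset":[0,0,0.04],"rotation":[0,0,0]},{"gripper":1,"offset":[0,0,0],"rotation":[0,0,0]}]}}

```text
schema error: expected 1 to 20 rows
```

Run:
```python
from h import *
st([.4878,.4335,.0215])
```

```text
t19.4 p [ 0.5447 -0.0173  0.1446] psi 176.1 tilt 0.001 j [ 0.81  0.42 -1.04  1.75  0.39  1.19  1.16] F [-11.3   2.   19.7] T [ 0.38  2.34 -0.47] g 0.153 33.0
tool delta [0.0879 0.4459 0.1228]
```

{"method": "jog_arm", "body": {"deltas": [{"gripper":0.6,"offset":[0,0,-0.003],"rotation":[0,0,0]},{"gripper":0.6,"offset":[0,0,0],"rotation":[0,0,0]},{"gripper":0.6,"offset":[0,0,0],"rotation":[0,0,0]},{"gripper":0.6,"offset":[0,0,-0.04],"rotation":[0,0,0]},{"gripper":0.6,"offset":[0,0,-0.045],"rotation":[0,0,0]},{"gripper":0.6,"offset":[0,0,-0.05],"rotation":[0,0,0]},{"gripper":0.6,"offset":[0,0,-0.05],"rotation":[0,0,0]},{"gripper":1,"offset":[0.0081,0.0405,0],"rotation":[0,0,0]},{"gripper":1,"offset":[0.0081,0.0405,0],"rotation":[0,0,0]},{"gripper":1,"offset":[0.0081,0.0405,0],"rotation":[0,0,0]},{"gripper":1,"offset":[0.0081,0.0405,0],"rotation":[0,0,0]},{"gripper":1,"offset":[0.0081,0.0405,0],"rotation":[0,0,0]},{"gripper":1,"offset":[0.0081,0.0405,0],"rotation":[0,0,0]},{"gripper":1,"offset":[0.0081,0.0405,0],"rotation":[0,0,0]},{"gripper":1,"offset":[0.0081,0.0405,0],"rotation":[0,0,0]},{"gripper":1,"offset":[0.0081,0.0405,0],"rotation":[0,0,0]},{"gripper":1,"offset":[0.0081,0.0405,0.04],"rotation":[0,0,0]},{"gripper":1,"offset":[0.008,0.0405,0.04],"rotation":[0,0,0]},{"gripper":1,"offset":[0,0,0.04],"rotation":[0,0,0]},{"gripper":1,"offset":[0,0,0],"rotation":[0,0,0]}]}}

```text
clock: 21.45
position: [0.4863, 0.4204, 0.2148]
ee_rot: [0.034, 0.999, -0.003, -0.003]
ft_force: [-0.1, -1.1, -0.5]
grip_width: 0.993
grasp_force: 0.0
```

Run:
```python
from h import *
st([.4878,.4335,.0215])
```

```text
t21.4 p [0.4863 0.4204 0.2148] psi 176.1 tilt 0.008 j [-0.07  0.61 -1.06  1.4   0.53  1.44  0.39] F [-0.1 -1.1 -0.5] T [-0.04 -0.02 -0.01] g 0.993 0.0
tool delta [-0.0017  0.0143  0.1932]
```

{"method": "jog_arm", "body": {"deltas": [{"gripper":1,"offset":[-0.001,0,0.04],"rotation":[0,0,0]},{"gripper":1,"offset":[0,0,0.04],"rotation":[0,0,0]},{"gripper":1,"offset":[0,0,0],"rotation":[0,0,0]},{"gripper":1,"offset":[0,0,0],"rotation":[0,0,0]}]}}

```text
clock: 21.85
position: [0.4901, 0.4211, 0.1425]
ee_rot: [0.036, 0.999, 0.0, 0.0]
ft_force: [0.1, 0.2, 0.0]
grip_width: 1.001
grasp_force: 0.0
```

Run:
```python
from h import *
st([.4878,.4335,.0215])
```

```text
t21.9 p [0.4901 0.4211 0.1425] psi 175.9 tilt 0.001 j [-0.08  0.67 -1.02  1.48  0.58  1.32  0.35] F [0.1 0.2 0. ] T [ 0.03 -0.06 -0.02] g 1.001 0.0
tool delta [0.0033 0.0121 0.121 ]
```

{"method": "jog_arm", "body": {"deltas": [{"gripper":1,"offset":[0.0032,0.0121,0],"rotation":[0,0,0]},{"gripper":1,"offset":[0,0,0.03],"rotation":[0,0,0]},{"gripper":1,"offset":[0,0,0.03],"rotation":[0,0,0]},{"gripper":1,"offset":[0,0,0.03],"rotation":[0,0,0]},{"gripper":1,"offset":[0,0,0.02],"rotation":[0,0,0]},{"gripper":1,"offset":[0,0,0.009],"rotation":[0,0,0]},{"gripper":1,"offset":[0,0,0],"rotation":[0,0,0]},{"gripper":0.5,"offset":[0,0,0],"rotation":[0,0,0]},{"gripper":0.5,"offset":[0,0,0],"rotation":[0,0,0]},{"gripper":0.5,"offset":[0,0,0],"rotation":[0,0,0]},{"gripper":0.5,"offset":[0,0,0],"rotation":[0,0,0]},{"gripper":0.5,"offset":[0,0,0],"rotation":[0,0,0]}], "newtons": 60}}

```text
clock: 23.05
position: [0.4875, 0.4347, 0.0236]
ee_rot: [0.035, 0.999, 0.001, 0.001]
ft_force: [-1.6, -1.1, 6.6]
grip_width: 0.7
grasp_force: 64.0
```

Run:
```python
from h import *
st([.4878,.4335,.0215])
```

```text
t23.1 p [0.4875 0.4347 0.0236] psi 176.0 tilt 0.003 j [-0.15  0.8  -0.94  1.55  0.69  1.14  0.27] F [-1.6 -1.1  6.6] T [-0.34  0.3  -0.04] g 0.700 64.0
tool delta [-0.0004 -0.0011  0.0021]
```

{"method": "jog_arm", "body": {"deltas": [{"gripper":0.5,"offset":[0,0,-0.03],"rotation":[0,0,0]},{"gripper":0.5,"offset":[0,0,-0.045],"rotation":[0,0,0]},{"gripper":0.5,"offset":[0,0,-0.05],"rotation":[0,0,0]},{"gripper":0.5,"offset":[0,0,-0.05],"rotation":[0,0,0]},{"gripper":0.5,"offset":[0,0,-0.05],"rotation":[0,0,0]},{"gripper":0.5,"offset":[0,0,-0.05],"rotation":[0,0,0]},{"gripper":0.5,"offset":[-0.0085,-0.0339,0],"rotation":[0,0,0]},{"gripper":0.5,"offset":[-0.0085,-0.0339,0],"rotation":[0,0,0]},{"gripper":0.5,"offset":[-0.0085,-0.0339,0],"rotation":[0,0,0]},{"gripper":0.5,"offset":[-0.0085,-0.0339,0],"rotation":[0,0,0]},{"gripper":0.5,"offset":[-0.0085,-0.0339,0],"rotation":[0,0,0]},{"gripper":0.5,"offset":[-0.0085,-0.0339,0],"rotation":[0,0,0]},{"gripper":0.5,"offset":[-0.0085,-0.0339,0],"rotation":[0,0,0]},{"gripper":0.5,"offset":[-0.0085,-0.0339,0],"rotation":[0,0,0]},{"gripper":0.5,"offset":[-0.0085,-0.0339,0],"rotation":[0,0,0]},{"gripper":0.5,"offset":[-0.0085,-0.0339,0],"rotation":[0,0,0]},{"gripper":0.5,"offset":[0,0,0],"rotation":[0,0,0]},{"gripper":0.5,"offset":[0,0,0],"rotation":[0,0,0]}]}}

```text
clock: 24.85
position: [0.548, 0.0891, 0.297]
ee_rot: [0.036, 0.999, -0.0, 0.001]
ft_force: [-0.5, 0.5, -1.5]
grip_width: 0.7
grasp_force: 65.1
```

Run:
```python
from h import *
st([.5483,.0907,.26],[.5483,.0907,.2445])
```

```text
t24.9 p [0.548  0.0891 0.297 ] psi 175.9 tilt 0.001 j [ 0.68  0.34 -1.15  1.52  0.31  1.48  1.03] F [-0.5  0.5 -1.5] T [0.07 0.05 0.01] g 0.700 65.1
tool delta [-0.0002  0.0016  0.037 ]
tool delta [-0.0002  0.0017  0.0525]
```

{"method": "jog_arm", "body": {"deltas": [{"gripper":0.5,"offset":[0,0.0017,0.02],"rotation":[0,0,0]},{"gripper":0.5,"offset":[0,0,0.015],"rotation":[0,0,0]},{"gripper":0.5,"offset":[0,0,0.005],"rotation":[0,0,0]},{"gripper":0.5,"offset":[0,0,0.005],"rotation":[0,0,0]},{"gripper":0.5,"offset":[0,0,0.004],"rotation":[0,0,0]},{"gripper":0.5,"offset":[0,0,0.004],"rotation":[0,0,0]},{"gripper":0.5,"offset":[0,0,0],"rotation":[0,0,0]}]}}

```text
clock: 25.55
position: [0.5492, 0.0927, 0.2439]
ee_rot: [0.034, 0.999, 0.001, 0.002]
ft_force: [9.2, 5.2, -4.1]
grip_width: 0.696
grasp_force: 66.3
```

Run:
```python
from h import *
st([.5483,.0907,.2445])
```

```text
t25.6 p [0.5492 0.0927 0.2439] psi 176.1 tilt 0.004 j [ 0.67  0.38 -1.13  1.6   0.35  1.38  1.  ] F [ 9.2  5.2 -4.1] T [ 1.06 -2.06  0.02] g 0.696 66.3
tool delta [ 0.0007 -0.002  -0.0006]
```

{"method": "jog_arm", "body": {"deltas": [{"gripper":0.5,"offset":[-0.002,0.001,0.0005],"rotation":[0,0,0]},{"gripper":0.5,"offset":[0,0,0.0005],"rotation":[0,0,8.4]},{"gripper":0.5,"offset":[0,0,0.0005],"rotation":[0,0,8.4]},{"gripper":0.5,"offset":[0,0,0.0005],"rotation":[0,0,8.4]},{"gripper":0.5,"offset":[0,0,0.0005],"rotation":[0,0,8.4]},{"gripper":0.5,"offset":[0,0,0.0005],"rotation":[0,0,8.4]},{"gripper":0.5,"offset":[0,0,0.0005],"rotation":[0,0,8.4]},{"gripper":0.5,"offset":[0,0,0.0005],"rotation":[0,0,8.4]},{"gripper":0.5,"offset":[0,0,0],"rotation":[0,0,0]}]}}

```text
clock: 26.45
position: [0.5499, 0.092, 0.2394]
ee_rot: [0.522, 0.853, -0.0, 0.0]
ft_force: [-0.0, -0.9, 1.6]
grip_width: 0.696
grasp_force: 66.7
```

Run:
```python
from h import *
st([.5483,.0907,.2445])
```

```text
t26.4 p [0.5499 0.092  0.2394] psi 117.1 tilt 0.001 j [ 0.53  0.32 -0.94  1.61  0.26  1.35  0.03] F [-0.  -0.9  1.6] T [-0.29 -0.   -0.06] g 0.696 66.7
tool delta [-0.0004 -0.0021 -0.0051]
```

{"method": "jog_arm", "body": {"deltas": [{"gripper":0.5,"offset":[0,0,0.0005],"rotation":[0,0,8.4]},{"gripper":0.5,"offset":[0,0,0.0005],"rotation":[0,0,8.4]},{"gripper":0.5,"offset":[0,0,0.0005],"rotation":[0,0,8.4]},{"gripper":0.5,"offset":[0,0,0.0005],"rotation":[0,0,8.4]},{"gripper":0.5,"offset":[0,0,0.0005],"rotation":[0,0,8.4]},{"gripper":0.5,"offset":[0,0,0.0005],"rotation":[0,0,8.4]},{"gripper":0.5,"offset":[0,0,0.0005],"rotation":[0,0,8.4]},{"gripper":0.5,"offset":[0,0,0.0005],"rotation":[0,0,8.4]},{"gripper":0.5,"offset":[0,0,0.0005],"rotation":[0,0,8.4]},{"gripper":0.5,"offset":[0,0,0.0005],"rotation":[0,0,8.4]},{"gripper":0.5,"offset":[0,0,0],"rotation":[0,0,0]},{"gripper":0.5,"offset":[0,0,0],"rotation":[0,0,0]}]}}

```text
clock: 27.65
position: [0.5485, 0.0924, 0.2355]
ee_rot: [0.958, 0.288, -0.002, 0.0]
ft_force: [-14.0, -2.7, 17.2]
grip_width: 0.696
grasp_force: 68.0
```

Run:
```python
from h import *
st([.5483,.0907,.2445])
```

```text
t27.6 p [0.5485 0.0924 0.2355] psi 33.5 tilt 0.003 j [ 0.37  0.26 -0.72  1.62  0.18  1.33 -1.37] F [-14.   -2.7  17.2] T [-0.65  2.94 -0.36] g 0.696 68.0
tool delta [-0.0011  0.0013 -0.009 ]
```

{"method": "jog_arm", "body": {"deltas": [{"gripper":0.5,"offset":[0,-0.001,-0.001],"rotation":[0,0,6]},{"gripper":0.5,"offset":[0,0,0],"rotation":[0,0,6]},{"gripper":0.5,"offset":[0,0,0],"rotation":[0,0,0]},{"gripper":0.5,"offset":[0,0,0],"rotation":[0,0,0]}]}}

```text
clock: 28.05
position: [0.5482, 0.0928, 0.2356]
ee_rot: [0.982, 0.186, -0.002, 0.0]
ft_force: [-9.5, -3.0, 9.8]
grip_width: 0.697
grasp_force: 67.4
```

Run:
```python
from h import *
st()
```

```text
t28.1 p [0.5482 0.0928 0.2356] psi 21.5 tilt 0.003 j [ 0.35  0.26 -0.7   1.62  0.17  1.33 -1.57] F [-9.5 -3.   9.8] T [-0.68  1.92 -0.25] g 0.697 67.4
```

{"method": "jog_arm", "body": {"deltas": [{"gripper":0.5,"offset":[0,0,0],"rotation":[0,0,8.4]},{"gripper":0.5,"offset":[0,0,0],"rotation":[0,0,8.4]}]}}

```text
clock: 28.25
position: [0.5479, 0.0927, 0.2355]
ee_rot: [0.999, 0.039, -0.002, 0.001]
ft_force: [-10.5, -3.1, 8.3]
grip_width: 0.698
grasp_force: 69.4
```

Run:
```python
from h import *
st()
```

```text
t28.2 p [0.5479 0.0927 0.2355] psi 4.5 tilt 0.004 j [ 0.32  0.25 -0.66  1.63  0.16  1.32 -1.86] F [-10.5  -3.1   8.3] T [-1.29  2.16  2.03] g 0.698 69.4
```

{"method": "jog_arm", "body": {"deltas": [{"gripper":0.5,"offset":[0,0,0],"rotation":[0,0,0]},{"gripper":0.5,"offset":[0,0,0],"rotation":[0,0,8.4]},{"gripper":0.5,"offset":[0,0,0],"rotation":[0,0,0]}], "newtons": 80}}

```text
clock: 28.55
position: [0.5478, 0.0928, 0.2356]
ee_rot: [0.999, -0.034, -0.002, 0.001]
ft_force: [-11.4, -2.5, 10.0]
grip_width: 0.688
grasp_force: 83.4
```

Run:
```python
from h import *
st()
```

```text
t28.6 p [0.5478 0.0928 0.2356] psi -4.0 tilt 0.004 j [ 0.3   0.25 -0.64  1.63  0.15  1.32 -2.  ] F [-11.4  -2.5  10. ] T [-0.9   2.29 -0.93] g 0.688 83.4
```

{"method": "jog_arm", "body": {"deltas": [{"gripper":1,"offset":[0,0,-0.001],"rotation":[0,0,0]},{"gripper":1,"offset":[0,0,0],"rotation":[0,0,0]},{"gripper":1,"offset":[0,0,0],"rotation":[0,0,0]},{"gripper":1,"offset":[0,0,-0.01],"rotation":[0,0,0]},{"gripper":1,"offset":[0,0,-0.03],"rotation":[0,0,0]},{"gripper":1,"offset":[0,0,-0.04],"rotation":[0,0,0]},{"gripper":1,"offset":[0,0,-0.03],"rotation":[0,0,0]},{"gripper":1,"offset":[-0.015,0.035,0],"rotation":[0,0,0]},{"gripper":1,"offset":[-0.015,0.035,0],"rotation":[0,0,0]},{"gripper":1,"offset":[-0.015,0.035,0],"rotation":[0,0,0]},{"gripper":1,"offset":[-0.015,0.035,0],"rotation":[0,0,0]},{"gripper":1,"offset":[-0.015,0.035,0],"rotation":[0,0,0]},{"gripper":1,"offset":[0,0,0],"rotation":[0,0,0]}]}}

```text
clock: 29.85
position: [0.4608, -0.0813, 0.3473]
ee_rot: [0.999, -0.038, 0.0, 0.001]
ft_force: [1.1, 0.2, -0.1]
grip_width: 1.001
grasp_force: 0.0
```

Run:
```python
from h import *
st()
t=imaging.camera('top');s=imaging.camera('side');t0=cv2.imread('pics/top0.png');s0=cv2.imread('pics/side0.png')
def big(im,box,lo,hi):
    x0,y0,x1,y1=box;m=cv2.inRange(cv2.cvtColor(im[y0:y1,x0:x1],cv2.COLOR_BGR2HSV),lo,hi)
    c=max(cv2.findContours(m,0,2)[0],key=cv2.contourArea);M=cv2.moments(c);return M['m10']/M['m00']+x0,M['m01']/M['m00']+y0,M['m00']
for a in(t0,t): print('top',big(a,(300,180,350,230),(3,120,120),(25,255,255)))
for a in(s0,s): print('side',big(a,(300,175,340,205),(3,150,100),(25,255,255)))
for a in (s0,s): print(np.argmax(np.abs(np.diff(a[180:200,321].astype(int),axis=0)).sum(1)), [int(x) for x in a[180:202,321,2]],[int(x) for x in a[180:202,321,0]])
c=np.zeros((600,800,3),np.uint8)
z=lambda im,y,x:cv2.resize(im[y:y+40,x:x+53],(400,300),interpolation=cv2.INTER_CUBIC)
c[:300,:400]=z(t0,182,300);c[:300,400:]=z(t,182,300);c[300:,:400]=z(s0,178,295);c[300:,400:]=z(s,178,295);cv2.imwrite('pics/fin.png',c)
```

```text
t29.9 p [ 0.4608 -0.0813  0.3473] psi -4.4 tilt 0.002 j [ 0.58 -0.03 -0.49  1.66 -0.01  1.51 -1.55] F [ 1.1  0.2 -0.1] T [-0.01 -0.03  0.04] g 1.001 0.0
top (326.63163163163165, 202.52302302302303, 333.0)
top (326.664193867458, 202.50642927794263, 337.0)
side (320.5592216582064, 190.6150592216582, 197.0)
side (320.73214285714283, 190.6998299319728, 196.0)
3 [107, 109, 110, 100, 228, 246, 244, 243, 243, 225, 248, 203, 166, 165, 169, 172, 181, 165, 107, 52, 49, 49] [93, 95, 97, 99, 64, 46, 46, 46, 46, 45, 43, 56, 44, 46, 44, 46, 44, 31, 64, 100, 98, 96]
3 [110, 111, 111, 105, 189, 248, 245, 244, 244, 245, 250, 202, 162, 161, 160, 163, 162, 172, 104, 52, 52, 50] [96, 99, 98, 101, 73, 44, 55, 50, 49, 49, 49, 55, 38, 43, 37, 40, 41, 36, 64, 100, 103, 99]
```

View pics/fin.png

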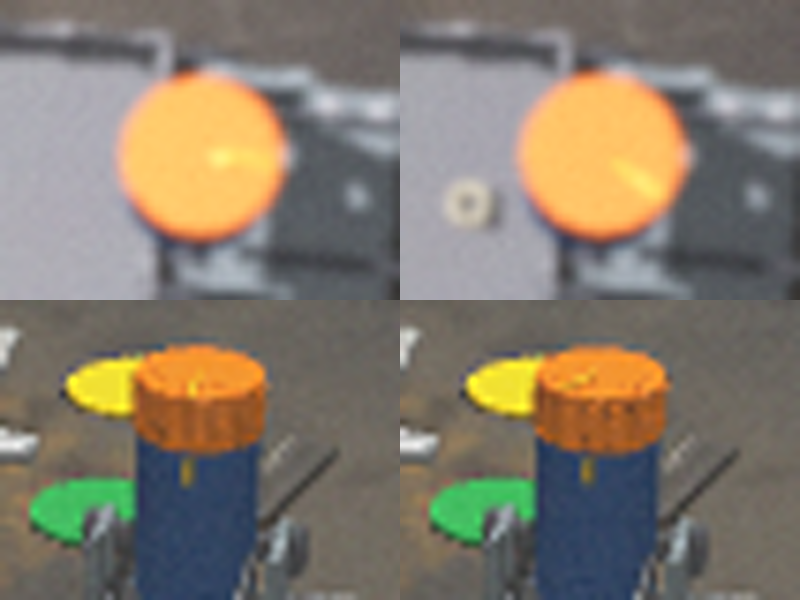

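Left is the start, right is now. The cap is back at the same place and height: side centroid 190.6 → 190.7 px (well under 1 mm), top centroid unchanged. It is level and tight, with its mark about 38° past the start. The canister is upright, and the third nut is visible in the tray at (470,203). The gripper is clear, so I'm handing in.

```bash
python3 -c "
from h import *
print(workorder.hand_in())"
```

```text
the job is handed in; nothing more can be done
None
```

The job is handed in at about 30 s of the 72 s; no verdict came back. By the last camera check all three nuts are in the tray, the canister is upright, and the cap is tight at its starting height, though its mark sits about 38° clockwise of where it started.

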